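# Sort the offcuts by length

### The job

Lay the four loose wooden offcuts that lie in front of and just left of the white sorting board (not the scraps far off at the left end of the bench) flat on the white sorting board in order of length, one centred on each blue cross: the longest on the cross next to the red end block, then ever shorter, the shortest next to the bare wood end block. Each should lie along the long line of its cross, across the row, and be let go.

Things in the scene. Friction and masses are not known exactly. Their poses are not given: they have to be found in the camera images.
- offcut_60 (a point): the shortest offcut: square block of light wood, 60 x 60 mm, 40 mm high. It lies flat; the point is its centre, half-way up; its y axis runs along one side, x along the other, z up.
- offcut_90 (a point): batten of light wood, 90 mm long, 38 mm wide, 38 mm high. It lies flat; the point is its centre, half-way up; its y axis runs along its length, x across its width, z up.
- offcut_115 (a point): batten of dark wood, 115 mm long, 42 mm wide, 28 mm high. It lies flat; the point is its centre, half-way up; its y axis runs along its length, x across its width, z up.
- offcut_140 (a point): the longest offcut: flat piece of wood, 140 mm long, 64 mm wide, 19 mm high. It lies flat; the point is its centre, half-way up; its y axis runs along its length, x across its width, z up.
- mark_1 (a point): mark 1 of the four blue crosses on the white sorting board (board 150 x 500 mm, 6 mm thick, lying on the bench, fixed; crosses 105 mm apart in one straight row, numbered 1 to 4 from the robot's right to its left). The point is the cross's centre on the board's top face; x runs along the long, 130 mm line of the cross (away from the robot), y along the row, z up.
- mark_2 (a point): mark 2 of the four blue crosses on the white sorting board (board 150 x 500 mm, 6 mm thick, lying on the bench, fixed; crosses 105 mm apart in one straight row, numbered 1 to 4 from the robot's right to its left). The point is the cross's centre on the board's top face; x runs along the long, 130 mm line of the cross (away from the robot), y along the row, z up.
- mark_3 (a point): mark 3 of the four blue crosses on the white sorting board (board 150 x 500 mm, 6 mm thick, lying on the bench, fixed; crosses 105 mm apart in one straight row, numbered 1 to 4 from the robot's right to its left). The point is the cross's centre on the board's top face; x runs along the long, 130 mm line of the cross (away from the robot), y along the row, z up.
- mark_4 (a point): mark 4 of the four blue crosses on the white sorting board (board 150 x 500 mm, 6 mm thick, lying on the bench, fixed; crosses 105 mm apart in one straight row, numbered 1 to 4 from the robot's right to its left). The point is the cross's centre on the board's top face; x runs along the long, 130 mm line of the cross (away from the robot), y along the row, z up.
- red_block (a point): centre of the red end block, 100 mm along x, 20 mm wide, 24 mm high, fixed on one end of the sorting board, 78 mm beyond the last cross (beside mark 1 or beside mark 4); a bare wood block of the same size stands at the other end.

How it is judged:
At the end, for the whole second after the job is handed in: Each offcut lies flat and still on the board, its centre within 15 mm of the cross of its rank (longest next to the red block, shortest next to the bare wood block), its length within 0.2 rad of the long line of the cross (either way round; the square one along either side), and is released (((horizontal distance between red_block and mark_4 below 0.12 m and horizontal distance between offcut_140 and mark_4 below 0.015 m and horizontal distance between offcut_115 and mark_3 below 0.015 m and horizontal distance between offcut_90 and mark_2 below 0.015 m and horizontal distance between offcut_60 and mark_1 below 0.015 m) or (horizontal distance between red_block and mark_1 below 0.12 m and horizontal distance between offcut_140 and mark_1 below 0.015 m and horizontal distance between offcut_115 and mark_2 below 0.015 m and horizontal distance between offcut_90 and mark_3 below 0.015 m and horizontal distance between offcut_60 and mark_4 below 0.015 m)) and height (world z) of offcut_140 between 0.0105 and 0.0205 m and angle between each of offcut_140, offcut_115, offcut_90, offcut_60's own z axis and vertical below 0.1 rad and angle between the y axis of each of offcut_140, offcut_115, offcut_90 and the x axis of mark_1, either way round below 0.2 rad and linear speed of each of piece_140, piece_115, piece_90, piece_60 below 0.02 m/s and height (world z) of offcut_115 between 0.015 and 0.025 m and height (world z) of offcut_90 between 0.02 and 0.03 m and height (world z) of offcut_60 between 0.021 and 0.031 m and (angle between the y axis of offcut_60 and the x axis of mark_1, either way round below 0.2 rad or angle between the x axis of offcut_60 and the x axis of mark_1, either way round below 0.2 rad)); the robot touches nothing.
It also fails if it takes over 96 s, if anything falls off the work surface, if the arm or the gripper's body presses on something with over 40 N, if the wrist force passes 120 N, or if a joint passes its speed limit or range.

### The arm

A 6-joint arm with a two-finger parallel gripper is mounted at the origin on a cart in front of the work surface, level with it; the furniture and walls round the work are solid. World frame = base frame: x ahead of the robot, y to its left, z up, the work surface at z = 0. Lengths are in m, angles in rad, forces in N, time in s.
With the tool pointing down it reaches from about 0.25 to 0.775 m from the base axis. Payload 4 kg.
Tool frame: the origin (TCP) lies at the centre of the arm's flange, where the gripper is bolted on; the fingertips stand 199 mm ahead of it and the grasp point (between the pads) lies 180 mm ahead of it; z points along the fingers, y is the line along which they close (so a half turn about z gives the same grasp; the last joint's range is limited). The gripper opens to 94 mm and grips with 3 to 60 N. Pads are 16 mm wide; open, the fingers measure 119 mm over their backs; the gripper's body (75 mm by 177 mm) begins 78 mm behind the grasp point.
Start: joints at [-1.216, 0.087, 1.371, -0, 1.684, -0.103], TCP at [0.243, -0.493, 0.405] pointing down, gripper open.
Joint ranges: [-3.1, 3.1], [-0.76, 2.03], [0.27, 2.55], [-1.08, 4.22], [0.17, 2.65], [-2.57, 2.57]. Speed limits (rad/s): [2.79, 2.79, 3.14, 3.14, 3.14, 3.14].

### API

Orientations are given as [roll, pitch, yaw] about the fixed x, y, z axes, in that order (R = Rz(yaw) Ry(pitch) Rx(roll)).
In Python, from bench import robot, eyes, models gives the robot as it stands.
- The arm moves only by the tool step_arm, never from a script. Its argument "commands" is a list that holds one entry, the list of rows, each a list of 7 numbers: the shift along the tool's x, y, z in mm, then the turn, a rotation vector about the tool's x, y, z in rad, then the finger opening in mm, from 0 to 94. In form: [[[tx, ty, tz, wx, wy, wz, gripper], ...]]. A call has 1 to 20 rows; each row shifts and turns the commanded pose from where the row before left it, along the tool's axes as they then stand; what a row does not reach is not made up. A row lasts 1/8 s, in which the tool goes at most 62.5 mm and 10.7 degrees, less where a joint would pass 70% of its speed; a pose out of reach is approached as far as the arm can. A call is refused whole if a number of a shift passes 62.5 or a number of a turn 0.188, either way. A call with a gripper value outside its range is refused whole. The fingers move at their own pace and stop on an object; the grip force is fixed at half the most. Time passes only in rows, so rows that do not move let the fingers close. It gives the time, the measured TCP pose, the force, the opening and the grip force at its end, in the units of the state.
- robot.get_obs(): the state, without advancing time (a new reading comes with each control period).
- eyes.snapshot(name): name is "scene" or "side" or "wrist"; returns a dict with "color" (400x640x3 uint8, red, green, blue), "camera_matrix" (3x3 intrinsics, pixels), "eye" and "rotation" of the camera in the world; the wrist camera has in their place "tool_from_camera" (4x4, takes a point from camera to tool coordinates, whose origin is the TCP and whose axes are the flange's). Camera axes: x right, y up, looking along -z (the intrinsics and any distortion apply to the point x, -y, -z); pixel columns grow to the right and rows downward; lengths in m; the calibration is good to about 2 mm. A picture is of the moment at which its call begins: read the wrist's pose just before it. There is no depth.
- robot.close_job(): hands the job in; it is judged then, once.
Trained networks look in a picture, given as the dict that the camera call returned (one of the last four; its "shot" number tells which), for a name from the list of things; names that differ only in an ending like _2 or _b are one class to them, and where a whole thing is asked for, a point or a joint stands for the part that bears it (a point fixed in the world has none). Each returns a list of dicts, best first, with "confidence" (0 to 1); they miss things now and then, are a little off and sometimes report something else, mostly with a low value. They report only what shows in the picture. A call takes as long as a camera call.
- models.masks_of(picture, query): "mask" (400x640 bool, what is visible of it) and "xy" ([column, row] in pixels, amid what is visible of it).
- models.tip_of(picture, query): "xy" ([column, row] in pixels: a listed point, or the origin of a listed thing).
The state is a dict: "time": time; "joint_positions": joint angles; "qvel": joint speeds; "joint_torque": joint torques, N m; "tool_pos": TCP position; "ee_rot": TCP orientation; "wrist_force": force on the tool from outside, world axes, zero at the start; "wrist_torque": the same for the moment, N m; "width": finger opening in m; "finger_force": force on a finger pad.
Only numpy, scipy, OpenCV 4.12 (cv2) and the standard library are available. Lean on these libraries where they do the work, as an engineer would, in place of code of your own. Each camera call takes 0.05 s, during which the arm holds its last target. There are 200 camera calls.

## Working session

There is one attempt and no reset: what is moved stays moved. The work goes in short steps, Python scripts to look and compute and a tool call to move; the robot and the scene stay as the last step left them, time stands still between calls to the robot, and variables do not carry over. Pictures are saved under pics/ and viewed, at most 14 in all, crops included, and the job is handed in when it is done.

Besides the shell and the picture viewer there is one more tool, called after "Call:" as a command line: name --argument value ..., lists and objects as JSON in quotes. step_arm: Moves the arm, as the interface text tells. Its arguments: {"type":"object","properties":{"commands":{"type":"array"}},"required":["commands"]}

```bash
mkdir -p pics; cat > h.py <<'E'
import numpy as np, cv2
from bench import robot, eyes, models
from scipy.spatial.transform import Rotation as R
def cam(s, obs=None):
    if 'eye' in s: return np.array(s['eye']), np.array(s['rotation'])
    Rt=R.from_euler('xyz',obs['ee_rot']).as_matrix(); T=np.array(s['tool_from_camera'])
    return np.array(obs['tool_pos'])+Rt@T[:3,3], Rt@T[:3,:3]
def px2w(s,xy,z,obs=None):
    e,Rm=cam(s,obs); K=np.array(s['camera_matrix'])
    xy=np.atleast_2d(np.array(xy,float))
    p=np.c_[xy,np.ones(len(xy))]@np.linalg.inv(K).T
    d=(p*[1,-1,-1])@Rm.T
    return e+d*((z-e[2])/d[:,2])[:,None]
def save(s,n): cv2.imwrite(f'pics/{n}.png',s['color'][:,:,::-1])
E
python3 - <<'E'
from h import *
np.set_printoptions(precision=4,suppress=True)
o=robot.get_obs();print(o['tool_pos'],o['ee_rot'],o['time'])
H={'offcut_60':.04,'offcut_90':.038,'offcut_115':.028,'offcut_140':.019}
for n in ['scene','side','wrist']:
    s=eyes.snapshot(n);save(s,n+'0'); print(n,[k for k in s])
    for q in list(H)+['mark_1','red_block']:
        z=H[q]/2 if q in H else .006 if q[0]=='m' else .018
        for r in models.tip_of(s,q)[:4]: print(n,q,r['confidence'],r['xy'],px2w(s,r['xy'],z,o)[0])
E
```

```text
[ 0.243  -0.4933  0.4035] [-3.1394 -0.0002  0.4578] 0.0
scene ['color', 'camera_matrix', 'eye', 'rotation', 'shot']Traceback (most recent call last):
  File "<stdin>", line 9, in <module>
  File "h.py", line 13, in px2w
    return e+d*((z-e[2])/d[:,2])[:,None]
                         ~^^^^^
IndexError: too many indices for array: array is 1-dimensional, but 2 were indexed
```

```bash

sed -i "s/return np.array(s\['eye'\]), np.array(s\['rotation'\])/return np.array(s['eye']), (lambda r: r if r.shape==(3,3) else R.from_euler('xyz',r).as_matrix())(np.array(s['rotation']))/" h.py
python3 - <<'E'
from h import *
np.set_printoptions(precision=4,suppress=True)
o=robot.get_obs()
H={'offcut_60':.04,'offcut_90':.038,'offcut_115':.028,'offcut_140':.019}
for n in ['scene','side','wrist']:
    s=eyes.snapshot(n);save(s,n+'0'); print(n,s.get('eye'),s.get('rotation'))
    for q in list(H)+['mark_1','red_block']:
        z=H[q]/2 if q in H else .006 if q[0]=='m' else .018
        for r in models.tip_of(s,q)[:4]: print(n,q,r['confidence'],r['xy'],px2w(s,r['xy'],z,o)[0])
E
```

```text
scene [-0.273   0.9362  0.5686] [ 1.1519  0.0085 -2.3977]
scene offcut_60 0.95 [290.2, 248.2] [0.4175 0.2935 0.02  ]
scene offcut_60 0.89 [353.4, 211.7] [0.4286 0.0707 0.02  ]
scene offcut_60 0.67 [208.1, 237.2] [0.5866 0.3807 0.02  ]
scene offcut_60 0.61 [414.5, 179.8] [ 0.4293 -0.195   0.02  ]
scene offcut_90 0.95 [290.2, 248.2] [0.4187 0.2923 0.019 ]
scene offcut_90 0.89 [353.4, 211.7] [0.4299 0.0691 0.019 ]
scene offcut_90 0.67 [208.1, 237.2] [0.5882 0.3797 0.019 ]
scene offcut_90 0.61 [414.5, 179.8] [ 0.4306 -0.1971  0.019 ]
scene offcut_115 0.95 [290.2, 248.2] [0.425  0.2865 0.014 ]
scene offcut_115 0.89 [353.4, 211.7] [0.4363 0.0612 0.014 ]
scene offcut_115 0.67 [208.1, 237.2] [0.596  0.3746 0.014 ]
scene offcut_115 0.61 [414.5, 179.8] [ 0.437  -0.2074  0.014 ]
scene offcut_140 0.95 [290.2, 248.2] [0.4307 0.2812 0.0095]
scene offcut_140 0.89 [353.4, 211.7] [0.4421 0.0541 0.0095]
scene offcut_140 0.67 [208.1, 237.2] [0.6031 0.3701 0.0095]
scene offcut_140 0.61 [414.5, 179.8] [ 0.4428 -0.2166  0.0095]
scene mark_1 0.84 [316.0, 188.6] [0.6136 0.0062 0.006 ]
scene mark_1 0.8 [360.
[... 874 characters left out ...]
4 [284.1, 192.4] [0.4271 0.0807 0.014 ]
side offcut_115 0.61 [270.6, 265.1] [ 0.4382 -0.2061  0.014 ]
side offcut_140 0.77 [295.3, 156.5] [0.4316 0.2995 0.0095]
side offcut_140 0.71 [352.4, 143.6] [0.6044 0.4035 0.0095]
side offcut_140 0.64 [284.1, 192.4] [0.426  0.0881 0.0095]
side offcut_140 0.61 [270.6, 265.1] [ 0.4371 -0.2009  0.0095]
side mark_1 0.89 [359.5, 209.4] [0.6225 0.0248 0.006 ]
side mark_1 0.87 [364.8, 268.6] [ 0.6305 -0.1954  0.006 ]
side mark_1 0.79 [357.9, 189.9] [0.6194 0.1191 0.006 ]
side mark_1 0.61 [360.3, 238.5] [ 0.6227 -0.0942  0.006 ]
side red_block 0.9 [366.1, 292.8] [ 0.6304 -0.2774  0.018 ]
side red_block 0.24 [359.3, 189.6] [0.6224 0.1007 0.018 ]
wrist None None
```

View pics/scene0.png

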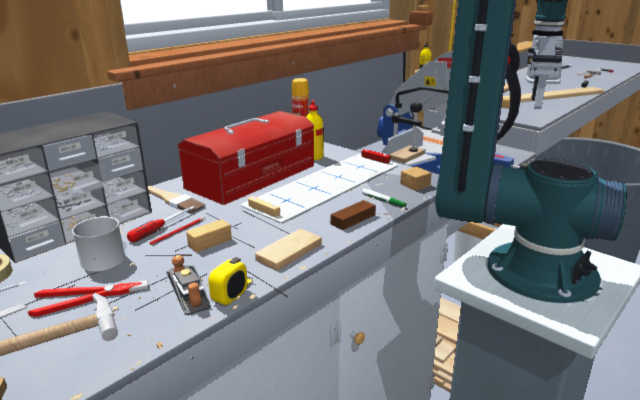

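View pics/side0.png

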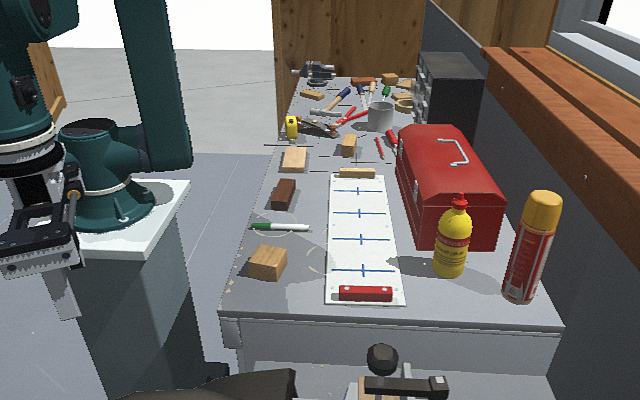

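The side view shows the red block at mark 1 (column 366, row 293). The offcuts are the 60 block at (270,265), dark 115 at (284,192), flat 140 at (295,157) and 90 batten at (350,144). I'll move over the area for a wrist view.

Call:
step_arm --commands '[[[0,0,0,0,0,0.1526,94],[0,0,0,0,0,0.1526,94],[0,0,0,0,0,0.1526,94],[20,-44,0,0,0,0,94],[20,-44,0,0,0,0,94],[20,-44,0,0,0,0,94],[20,-44,0,0,0,0,94],[20,-44,0,0,0,0,94],[20,-44,0,0,0,0,94],[20,-44,0,0,0,0,94],[20,-44,0,0,0,0,94],[20,-44,0,0,0,0,94],[20,-44,0,0,0,0,94],[0,0,0,0,0,0,94]]]'

```text
time: 2.9
tool_pos: [0.4437, -0.051, 0.4047]
ee_rot: [-3.141, -0.0, 0.006]
wrist_force: [-0.3, 0.0, 0.5]
width: 0.0938
finger_force: 0.0
```

```bash

cat > look.py <<'E'
from h import *
import sys
np.set_printoptions(precision=4,suppress=True)
H={'offcut_60':.04,'offcut_90':.038,'offcut_115':.028,'offcut_140':.019}
def look(name,qs=list(H)+['mark_1','red_block']):
    o=robot.get_obs();print(o['tool_pos'],o['ee_rot'],o['time'])
    s=eyes.snapshot('wrist');save(s,name)
    for q in qs:
        z=H[q]/2 if q in H else .006 if q[0]=='m' else .018
        for r in models.tip_of(s,q)[:4]: print(q,r['confidence'],r['xy'],px2w(s,r['xy'],z,o)[0])
    for r in models.masks_of(s,'offcut_60')[:5]:
        (c,sz,a)=cv2.minAreaRect(np.argwhere(r['mask'])[:,::-1].astype(np.float32))
        b=px2w(s,cv2.boxPoints((c,sz,a)),.02,o)[:,:2]
        e=b[1]-b[0],b[2]-b[1]; i=int(np.linalg.norm(e[1])>np.linalg.norm(e[0])); l=e[i]
        print('mask',r['confidence'],r['xy'],b.mean(0),np.linalg.norm(e,axis=1),'long axis',np.arctan2(l[1],l[0])%np.pi)
    return s,o
E
python3 - <<'E'
from look import *
s,o=look('w1'); print(np.array(s['tool_from_camera']),s['camera_matrix'])
E
```

```text
[ 0.4437 -0.051   0.4047] [-3.1411 -0.0001  0.0056] 2.9
offcut_60 0.94 [441.5, 191.2] [ 0.4302 -0.203   0.02  ]
offcut_60 0.69 [215.0, 189.1] [0.4315 0.0738 0.02  ]
offcut_60 0.69 [50.4, 190.0] [0.4294 0.2751 0.02  ]
offcut_90 0.94 [441.5, 191.2] [ 0.4299 -0.2034  0.019 ]
offcut_90 0.69 [215.0, 189.1] [0.4313 0.0741 0.019 ]
offcut_90 0.69 [50.4, 190.0] [0.4292 0.276  0.019 ]
offcut_115 0.94 [441.5, 191.2] [ 0.4287 -0.2055  0.014 ]
offcut_115 0.69 [215.0, 189.1] [0.43   0.0759 0.014 ]
offcut_115 0.69 [50.4, 190.0] [0.4279 0.2804 0.014 ]
offcut_140 0.94 [441.5, 191.2] [ 0.4275 -0.2074  0.0095]
offcut_140 0.69 [215.0, 189.1] [0.4289 0.0774 0.0095]
offcut_140 0.69 [50.4, 190.0] [0.4267 0.2845 0.0095]
mark_1 0.85 [456.6, 15.2] [ 0.625  -0.2024  0.006 ]
mark_1 0.72 [261.6, 19.5] [0.6199 0.0108 0.006 ]
mark_1 0.67 [170.5, 19.1] [0.6198 0.1106 0.006 ]
mark_1 0.62 [359.3, 14.5] [ 0.6252 -0.0961  0.006 ]
red_block 0.9 [532.6, 10.2] [ 0.6269 -0.2771  0.018 ]
mask 0.74 [214.8, 191.8] [0.427  0.0744] [0.0497 0.121 ] long axis 1.513373213679179
mask 0.71 [442.0, 190.9] [ 0.4301 -0.208 ] [0.0658 0.0795] long axis 1.3357777309982914
mask 0.58 [56.7, 187.7] [0.4337 0.2664] [0.138  0.0677] long axis 1.608130018179839
mask 0.25 [529.7, 29.7] [ 0.6066 -0.2793] [0.0623 0.0322] long axis 3.1394053761376304
[[-0.0009  0.9613  0.2754  0.0796]
 [ 1.      0.0009 -0.      0.0005]
 [-0.0003  0.2754 -0.9613  0.0204]
 [ 0.      0.      0.      1.    ]] [[307.4144   0.     317.5062]
 [  0.     307.4144 199.454 ]
 [  0.       0.       1.    ]]
```

View pics/w1.png

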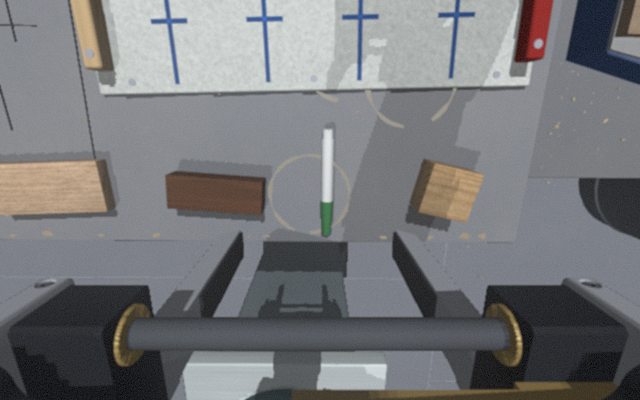

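The wrist view shows the block at (442,191), dark batten at (215,192), flat piece at left (56,188) and the crosses along the top, red block at the right end. The block is turned by about -0.22 rad, so I'll grasp it first.

Call:
step_arm --commands '[[[-3.2,38.5,36,0,0,0,94],[-3.2,38.5,36,0,0,0,94],[-3.2,38.5,36,0,0,0,94],[-3.2,38.5,36,0,0,0.113,94],[0,0,0,0,0,0.113,94],[0,0,18,0,0,0,94],[0,0,19,0,0,0,94],[0,0,19,0,0,0,94],[0,0,0,0,0,0,94],[0,0,0,0,0,0,0],[0,0,0,0,0,0,0],[0,0,0,0,0,0,0],[0,0,0,0,0,0,0],[0,0,-20,0,0,0,0],[0,0,-40,0,0,0,0],[0,0,-40,0,0,0,0],[0,0,0,0,0,0,0]]]'

```text
time: 5.42
tool_pos: [0.4312, -0.2079, 0.3084]
ee_rot: [3.139, -0.008, -0.226]
wrist_force: [-1.0, 0.3, -1.0]
width: 0.0602
finger_force: 30.0
```

```bash

python3 - <<'E'
from look import *
s,o=look('w2',['mark_1','offcut_60']); print(o['width'],o['finger_force'])
E
```

```text
[ 0.4312 -0.2079  0.3084] [ 3.1387 -0.0077 -0.2259] 5.425
mark_1 0.83 [11.7, 43.9] [0.6209 0.0086 0.006 ]
mark_1 0.57 [126.1, 9.1] [ 0.6236 -0.0942  0.006 ]
offcut_60 0.96 [38.1, 267.8] [0.43   0.0672 0.02  ]
offcut_60 0.59 [316.3, 252.0] [ 0.3855 -0.1977  0.02  ]
mask 0.87 [53.3, 262.9] [0.4265 0.0544] [0.1099 0.0526] long axis 1.4926501880558172
mask 0.68 [316.7, 254.4] [ 0.379  -0.1974] [0.1073 0.129 ] long axis 2.9666660954173834
0.06024278041933808 29.999833703041077
```

View pics/w2.png

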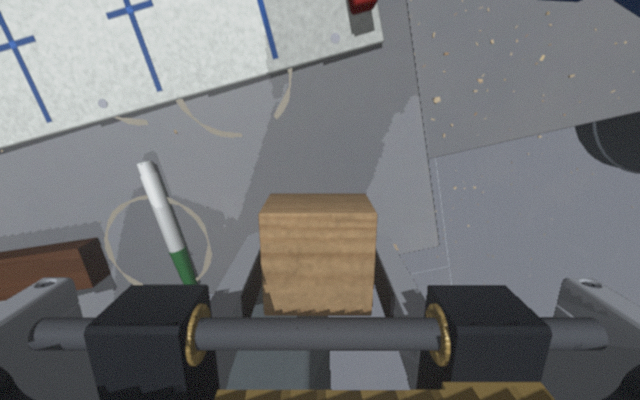

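Block held squarely, about 3.5 mm ahead of the grasp centre. Now to mark 4.

Call:
step_arm --commands '[[[0,0,0,0,0,-0.1215,0],[0,0,0,0,0,-0.1215,0],[23.8,-39.8,0,0,0,0,0],[23.8,-39.8,0,0,0,0,0],[23.8,-39.8,0,0,0,0,0],[23.8,-39.8,0,0,0,0,0],[23.8,-39.8,0,0,0,0,0],[23.8,-39.8,0,0,0,0,0],[23.8,-39.8,0,0,0,0,0],[23.8,-39.8,0,0,0,0,0],[0,0,35,0,0,0,0],[0,0,35,0,0,0,0],[0,0,15,0,0,0,0],[0,0,0,0,0,0,0]]]'

```text
time: 7.38
tool_pos: [0.6145, 0.114, 0.2172]
ee_rot: [3.141, 0.005, 0.017]
wrist_force: [-0.2, 0.1, -0.2]
width: 0.0597
finger_force: 30.0
```

Call:
step_arm --commands '[[[2,0,6,0,0,0,0],[0,0,0,0,0,0,0],[0,0,0,0,0,0,80],[0,0,0,0,0,0,80],[0,0,0,0,0,0,80],[0,0,-40,0,0,0,94],[0,0,-50,0,0,0,94],[0,0,-50,0,0,0,94],[0,0,-50,0,0,0,94],[-50,0,0,0,0,0,94],[-50,0,0,0,0,0,94],[-40,0,0,0,0,0,94],[0,0,0,0,0,0,94],[0,0,0,0,0,0,94]]]'

```text
time: 9.12
tool_pos: [0.4775, 0.1119, 0.4041]
ee_rot: [-3.142, -0.002, 0.017]
wrist_force: [0.1, -0.2, 0.3]
width: 0.0938
finger_force: 0.0
```

```bash

python3 - <<'E'
from look import *
s,o=look('w3',['mark_1','offcut_60'])
E
```

```text
[0.4775 0.1119 0.4041] [-3.1416 -0.0016  0.017 ] 9.125
mark_1 0.94 [595.8, 56.1] [ 0.6228 -0.2003  0.006 ]
mark_1 0.69 [409.0, 56.8] [0.6187 0.0104 0.006 ]
mark_1 0.57 [503.0, 55.7] [ 0.6215 -0.0956  0.006 ]
offcut_60 0.94 [80.3, 73.8] [0.5933 0.3747 0.02  ]
offcut_60 0.81 [346.6, 219.7] [0.4278 0.0741 0.02  ]
offcut_60 0.63 [319.3, 52.8] [0.6188 0.1117 0.02  ]
offcut_60 0.59 [182.0, 214.5] [0.4313 0.2798 0.02  ]
mask 0.87 [77.0, 72.9] [0.5937 0.3766] [0.0414 0.1201] long axis 1.4682345053659673
mask 0.86 [317.9, 48.2] [0.6221 0.1127] [0.0641 0.068 ] long axis 0.044203823512746876
mask 0.68 [346.7, 220.7] [0.4275 0.0727] [0.0511 0.116 ] long axis 1.5056388231016966
```

View pics/w3.png

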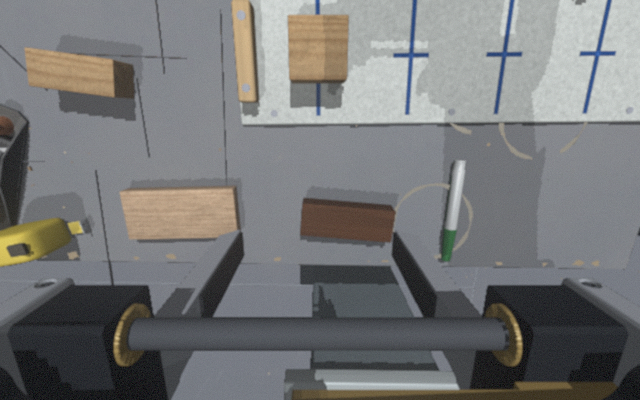

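The 60 block sits well on mark 4 (at column 318, row 50). Dark batten at (347,220), long axis at about 1.51 rad; grasp it next.

Call:
step_arm --commands '[[[-12.4,9,36,0,0,0,94],[-12.4,9,36,0,0,0,94],[-12.4,9,36,0,0,0,94],[-12.4,9,36,0,0,0,94],[0,0,0,0,0,-0.166,94],[0,0,0,0,0,-0.166,94],[0,0,0,0,0,-0.166,94],[0,0,0,0,0,-0.166,94],[0,0,0,0,0,-0.166,94],[0,0,0,0,0,-0.166,94],[0,0,0,0,0,-0.166,94],[0,0,0,0,0,-0.166,94],[0,0,0,0,0,-0.166,94],[0,0,0,0,0,0,94]]]'

```text
time: 11.08
tool_pos: [0.4289, 0.075, 0.2595]
ee_rot: [-3.141, 0.0, 1.509]
wrist_force: [-0.6, 0.1, 0.9]
width: 0.0936
finger_force: 0.0
```

Call:
step_arm --commands '[[[0,0,18,0,0,0,94],[0,0,19,0,0,0,94],[0,0,19,0,0,0,94],[0,0,0,0,0,0,94],[0,0,0,0,0,0,0],[0,0,0,0,0,0,0],[0,0,0,0,0,0,0],[0,0,0,0,0,0,0],[0,0,0,0,0,0,0],[0,0,-20,0,0,0,0],[0,0,-40,0,0,0,0],[0,0,-40,0,0,0,0],[0,0,0,0,0,0,0],[0,0,0,0,0,0,0]]]'

```text
time: 12.82
tool_pos: [0.4279, 0.075, 0.3024]
ee_rot: [-3.14, 0.0, 1.511]
wrist_force: [-0.5, 0.2, -1.5]
width: 0.0417
finger_force: 30.0
```

```bash

python3 - <<'E'
from look import *
s,o=look('w4',['offcut_60'])
E
```

```text
[0.4279 0.075  0.3024] [-3.1396  0.0003  1.511 ] 12.825
offcut_60 0.91 [317.1, 246.0] [0.4237 0.0349 0.02  ]
offcut_60 0.84 [545.4, 149.7] [0.6219 0.1118 0.02  ]
offcut_60 0.63 [516.2, 253.0] [0.6084 0.0167 0.02  ]
mask 0.9 [312.3, 18.8] [0.432  0.2211] [0.0643 0.0271] long axis 3.080202004085086
mask 0.85 [318.3, 228.3] [0.4253 0.0402] [0.1647 0.0687] long axis 1.474662637662739
mask 0.68 [551.6, 151.5] [0.6288 0.1102] [0.0708 0.0936] long axis 3.080860928391404
```

View pics/w4.png

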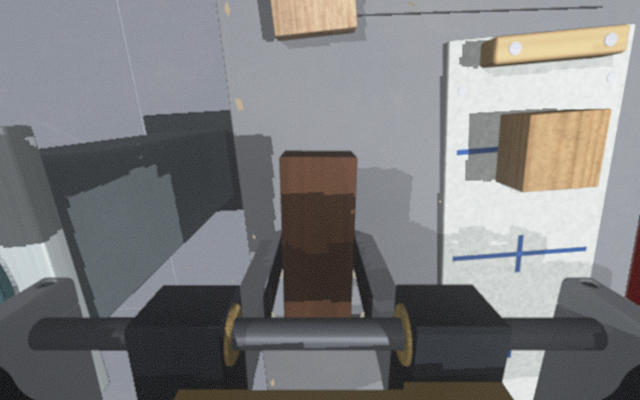

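Dark batten held centred (front end at row 155). On to mark 2.

Call:
step_arm --commands '[[[0,0,0,0,0,0.166,0],[0,0,0,0,0,0.166,0],[0,0,0,0,0,0.166,0],[0,0,0,0,0,0.166,0],[0,0,0,0,0,0.166,0],[0,0,0,0,0,0.166,0],[0,0,0,0,0,0.166,0],[0,0,0,0,0,0.166,0],[0,0,0,0,0,0.166,0],[32,29,0,0,0,0,0],[32,29,0,0,0,0,0],[32,29,0,0,0,0,0],[32,29,0,0,0,0,0],[32,29,0,0,0,0,0],[32,29,0,0,0,0,0],[0,0,35,0,0,0,0],[0,0,35,0,0,0,0],[0,0,15,0,0,0,0],[0,0,0,0,0,0,0],[0,0,0,0,0,0,0]]]'

```text
time: 15.48
tool_pos: [0.6232, -0.0956, 0.2185]
ee_rot: [3.142, 0.0, 0.017]
wrist_force: [-0.9, 0.3, -2.1]
width: 0.0413
finger_force: 30.0
```

Call:
step_arm --commands '[[[0,0,7,0,0,0,0],[0,0,0,0,0,0,0],[0,0,0,0,0,0,80],[0,0,0,0,0,0,80],[0,0,0,0,0,0,80],[0,0,-30,0,0,0,80],[0,0,-40,0,0,0,94],[0,0,-40,0,0,0,94],[-21,-42.6,0,0,0,0,94],[-21,-42.6,0,0,0,0,94],[-21,-42.6,0,0,0,0,94],[-21,-42.6,0,0,0,0,94],[-21,-42.6,0,0,0,0,94],[-21,-42.6,0,0,0,0,94],[-21,-42.6,0,0,0,0,94],[-21,-42.6,0,0,0,0,94],[-21,-42.6,0,0,0,0,94],[0,0,0,0,0,0,94]]]'

```text
time: 17.73
tool_pos: [0.4263, 0.2866, 0.3213]
ee_rot: [-3.141, 0.001, 0.022]
wrist_force: [0.2, -0.8, -0.1]
width: 0.0934
finger_force: 0.0
```

Call:
step_arm --commands '[[[0,0,0,0,0,-0.176,94],[0,0,0,0,0,-0.176,94],[0,0,0,0,0,-0.176,94],[0,0,0,0,0,-0.176,94],[0,0,0,0,0,-0.176,94],[0,0,0,0,0,-0.176,94],[0,0,0,0,0,-0.176,94],[0,0,0,0,0,-0.176,94],[0,0,0,0,0,-0.176,94],[0,0,0,0,0,0,94],[0,0,0,0,0,0,94]]]'

```text
time: 19.1
tool_pos: [0.4281, 0.2839, 0.3214]
ee_rot: [-3.141, 0.001, 1.598]
wrist_force: [0.0, -0.3, 0.2]
width: 0.0942
finger_force: 0.0
```

```bash

python3 - <<'E'
from look import *
s,o=look('w5',['offcut_140'])
E
```

```text
[0.4281 0.2839 0.3214] [-3.1414  0.0005  1.5976] 19.1
offcut_140 0.79 [507.6, 104.4] [0.5971 0.374  0.0095]
offcut_140 0.73 [323.5, 195.3] [0.4331 0.2844 0.0095]
mask 0.74 [321.8, 190.6] [0.4313 0.2848] [0.0627 0.1392] long axis 1.657072858625834
mask 0.66 [512.3, 97.8] [0.5954 0.3747] [0.0982 0.0589] long axis 1.4565010486530814
```

View pics/w5.png

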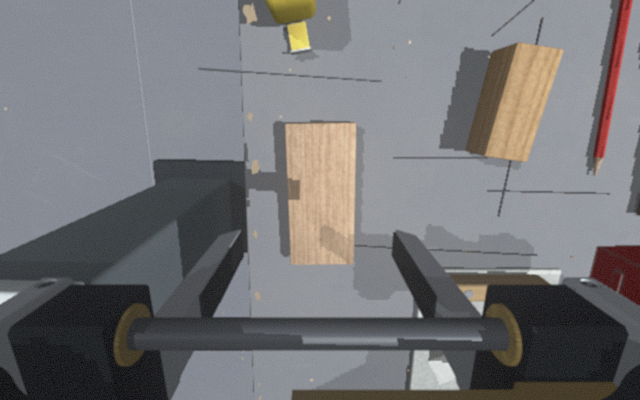

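Flat piece at (322,193), square to the tool; needs about 4 mm sideways shift. The 90 batten is at (512,100).

Call:
step_arm --commands '[[[0,4,40,0,0,0,94],[0,0,40,0,0,0,94],[0,0,20,0,0,0,94],[0,0,18,0,0,0,94],[0,0,0,0,0,0,94],[0,0,0,0,0,0,0],[0,0,0,0,0,0,0],[0,0,0,0,0,0,0],[0,0,0,0,0,0,0],[0,0,-20,0,0,0,0],[0,0,-40,0,0,0,0],[0,0,-40,0,0,0,0],[0,0,0,0,0,0,0],[0,0,0,0,0,0,0]]]'

```text
time: 21.0
tool_pos: [0.4313, 0.2843, 0.3023]
ee_rot: [-3.14, 0.001, 1.601]
wrist_force: [-0.6, -0.2, -1.6]
width: 0.0636
finger_force: 30.0
```

Call:
step_arm --commands '[[[0,0,0,0,0,0.1755,0],[0,0,0,0,0,0.1755,0],[0,0,0,0,0,0.1755,0],[0,0,0,0,0,0.1755,0],[0,0,0,0,0,0.1755,0],[0,0,0,0,0,0.1755,0],[0,0,0,0,0,0.1755,0],[0,0,0,0,0,0.1755,0],[0,0,0,0,0,0.1755,0],[0,0,0,0,0,0,0],[0,0,0,0,0,0,0]]]'

```text
time: 22.38
tool_pos: [0.4315, 0.2844, 0.3022]
ee_rot: [3.14, 0.002, 0.024]
wrist_force: [-0.1, -0.7, -1.1]
width: 0.064
finger_force: 30.0
```

```bash

python3 - <<'E'
from look import *
s,o=look('w6',[])
E
```

```text
[0.4315 0.2844 0.3022] [3.1404 0.0024 0.0239] 22.375
mask 0.83 [211.7, 11.7] [0.576  0.3777] [0.1036 0.0242] long axis 1.594307839293468
mask 0.71 [547.7, 8.1] [0.5901 0.1097] [0.0792 0.0089] long axis 1.5943078392934684
mask 0.63 [315.8, 219.2] [0.4047 0.2839] [0.1802 0.099 ] long axis 3.1100688235602902
```

View pics/w6.png

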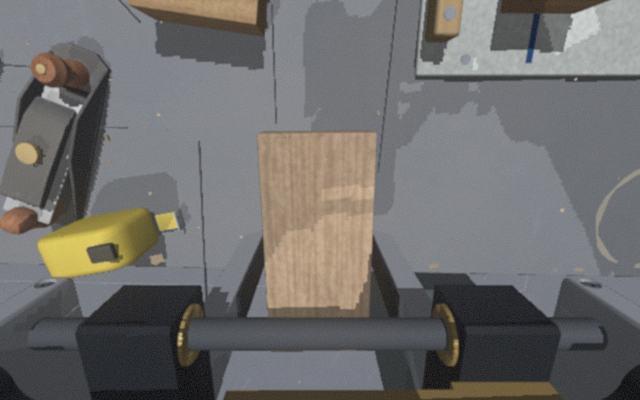

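Flat piece held centred (front edge at row 131). On to mark 1.

Call:
step_arm --commands '[[[15.1,40.8,0,0,0,0,0],[15.1,40.8,0,0,0,0,0],[15.1,40.8,0,0,0,0,0],[15.1,40.8,0,0,0,0,0],[15.1,40.8,0,0,0,0,0],[15.1,40.8,0,0,0,0,0],[15.1,40.8,0,0,0,0,0],[15.1,40.8,0,0,0,0,0],[15.1,40.8,0,0,0,0,0],[15.1,40.8,0,0,0,0,0],[15.1,40.8,0,0,0,0,0],[15.1,40.8,0,0,0,0,0],[0,0,35,0,0,0,0],[0,0,35,0,0,0,0],[0,0,15,0,0,0,0],[0,0,0,0,0,0,0],[0,0,0,0,0,0,0]]]'

```text
time: 24.6
tool_pos: [0.6241, -0.2011, 0.2206]
ee_rot: [3.14, -0.003, 0.022]
wrist_force: [0.6, 0.5, -0.3]
width: 0.0636
finger_force: 30.0
```

Call:
step_arm --commands '[[[0,0,9,0,0,0,0],[0,0,0,0,0,0,0],[0,0,0,0,0,0,80],[0,0,0,0,0,0,80],[0,0,0,0,0,0,80],[0,0,-30,0,0,0,80],[0,0,-50,0,0,0,94],[0,0,-50,0,0,0,94],[0,0,-50,0,0,0,94],[-20,-40,0,0,0,0,94],[-20,-40,0,0,0,0,94],[-20,-40,0,0,0,0,94],[-20,-40,0,0,0,0,94],[-20,-40,0,0,0,0,94],[0,-40,0,0,0,0,94],[0,-40,0,0,0,0,94],[0,0,0,0,0,0,94],[0,0,0,0,0,0,94]]]'

```text
time: 26.85
tool_pos: [0.5174, 0.0764, 0.3897]
ee_rot: [3.141, -0.0, 0.022]
wrist_force: [-1.1, -0.0, 0.2]
width: 0.0939
finger_force: 0.0
```

```bash

python3 - <<'E'
from look import *
s,o=look('w7',['mark_1','offcut_140'])
E
```

```text
[0.5174 0.0764 0.3897] [ 3.1407 -0.0001  0.0215] 26.85
mark_1 0.86 [380.1, 91.1] [0.6202 0.0078 0.006 ]
offcut_140 0.95 [46.3, 107.1] [0.5953 0.381  0.0095]
offcut_140 0.82 [480.0, 88.0] [ 0.6255 -0.1015  0.0095]
offcut_140 0.76 [281.0, 89.4] [0.6195 0.118  0.0095]
offcut_140 0.68 [571.9, 92.3] [ 0.6232 -0.2041  0.0095]
mask 0.9 [480.2, 82.3] [ 0.6235 -0.0968] [0.1238 0.055 ] long axis 3.1249267008317534
mask 0.89 [576.3, 84.9] [ 0.6229 -0.2   ] [0.1518 0.0767] long axis 0.006786614829415643
mask 0.82 [279.4, 86.5] [0.6209 0.1168] [0.0636 0.0646] long axis 1.591656475035579
```

View pics/w7.png

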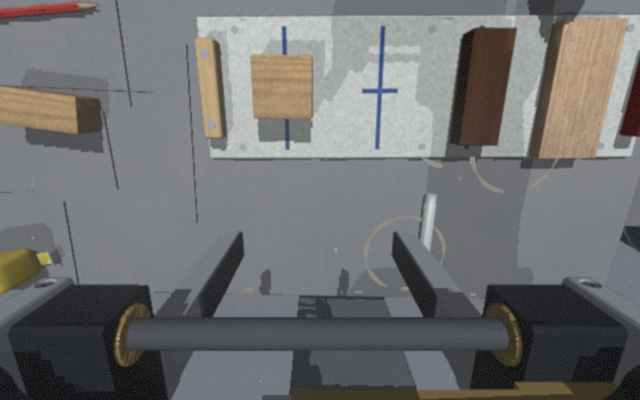

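Three pieces are well on their crosses (columns 281, 480, 572). Now the 90 batten.

Call:
step_arm --commands '[[[9,-37.3,0,0,0,0,94],[9,-37.3,0,0,0,0,94],[9,-37.3,0,0,0,0,94],[9,-37.3,0,0,0,0,94],[9,-37.3,0,0,0,0,94],[9,-37.3,0,0,0,0,94],[9,-37.3,0,0,0,0,94],[9,-37.3,0,0,0,0,94],[0,0,0,0,0,-0.18,94],[0,0,0,0,0,-0.18,94],[0,0,0,0,0,-0.18,94],[0,0,0,0,0,-0.18,94],[0,0,0,0,0,-0.18,94],[0,0,0,0,0,-0.18,94],[0,0,0,0,0,-0.18,94],[0,0,0,0,0,-0.18,94],[0,0,0,0,0,0,94],[0,0,0,0,0,0,94]]]'

```text
time: 29.3
tool_pos: [0.5834, 0.3762, 0.3895]
ee_rot: [-3.141, 0.0, 1.458]
wrist_force: [-0.3, 1.1, -0.7]
width: 0.0939
finger_force: 0.0
```

```bash

python3 - <<'E'
from look import *
s,o=look('w8',['offcut_90'])
s2=eyes.snapshot('side');save(s2,'side2')
print(px2w(s2,[[410,245],[398,165]],0),px2w(s,[[590,300],[590,200]],0.1,o))
E
```

```text
[0.5834 0.3762 0.3895] [-3.1415  0.0002  1.4582] 29.3
offcut_90 0.78 [324.4, 180.7] [0.5908 0.3774 0.019 ]
offcut_90 0.69 [363.5, 367.5] [0.6166 0.1044 0.019 ]
mask 0.95 [365.0, 370.8] [0.6203 0.099 ] [0.0674 0.068 ] long axis 1.5231186442922533
mask 0.81 [324.3, 181.7] [0.5931 0.3709] [0.0382 0.097 ] long axis 1.4810756262844018
[[ 0.733  -0.103   0.    ]
 [ 0.7401  0.2817  0.    ]] [[0.8429 0.2434 0.1   ]
 [0.8294 0.3502 0.1   ]]
```

View pics/w8.png

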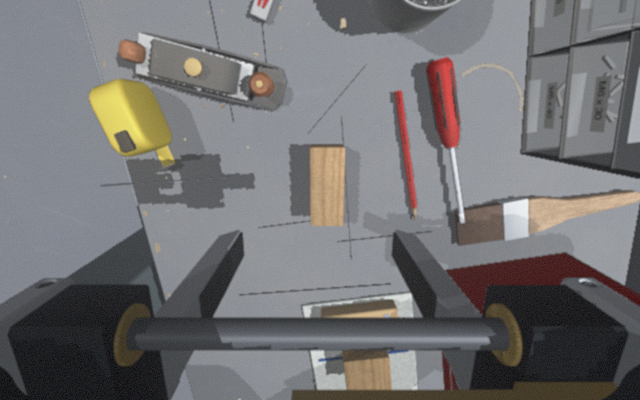

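View pics/side2.png

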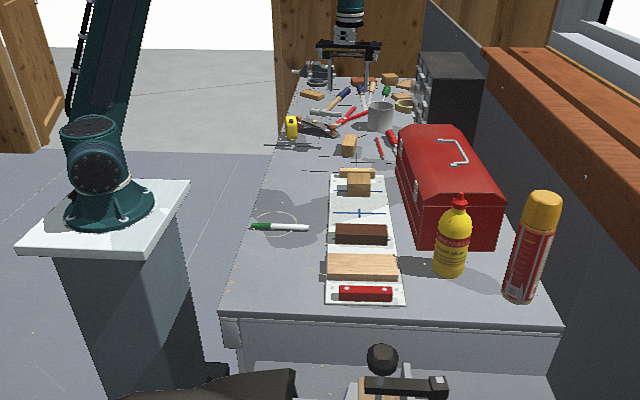

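Batten at (327,186), aligned with the tool, 10 mm to its right; toolbox is well clear (x ≥ 0.73).

Call:
step_arm --commands '[[[-1.5,10,40,0,0,0,94],[0,0,40,0,0,0,94],[0,0,40,0,0,0,94],[0,0,40,0,0,0,94],[0,0,25,0,0,0,94],[0,0,0,0,0,0,94],[0,0,0,0,0,0,0],[0,0,0,0,0,0,0],[0,0,0,0,0,0,0],[0,0,0,0,0,0,0],[0,0,0,0,0,0,0],[0,0,-20,0,0,0,0],[0,0,-40,0,0,0,0],[0,0,-40,0,0,0,0],[0,0,0,0,0,0,0]]]'

```text
time: 31.38
tool_pos: [0.5935, 0.3745, 0.3118]
ee_rot: [3.132, -0.006, 1.462]
wrist_force: [0.6, -0.9, -0.9]
width: 0.0376
finger_force: 30.0
```

Call:
step_arm --commands '[[[0,0,0,0,0,0.18,0],[0,0,0,0,0,0.18,0],[0,0,0,0,0,0.18,0],[0,0,0,0,0,0.18,0],[0,0,0,0,0,0.18,0],[0,0,0,0,0,0.18,0],[0,0,0,0,0,0.18,0],[0,0,0,0,0,0.18,0],[0,0,0,0,0,0,0],[0,0,0,0,0,0,0]]]'

```text
time: 32.62
tool_pos: [0.5926, 0.374, 0.3038]
ee_rot: [3.141, 0.001, 0.024]
wrist_force: [-0.1, 0.5, 0.1]
width: 0.0376
finger_force: 30.0
```

```bash

python3 - <<'E'
from look import *
s,o=look('w9',[])
E
```

```text
[0.5926 0.374  0.3038] [3.1409 0.0012 0.024 ] 32.625
mask 0.87 [317.2, 238.2] [0.5512 0.3724] [0.1523 0.0596] long axis 3.1337192886027516
mask 0.61 [605.8, 186.3] [0.6153 0.1236] [0.0708 0.0655] long axis 0.21702412478719216
```

View pics/w9.png

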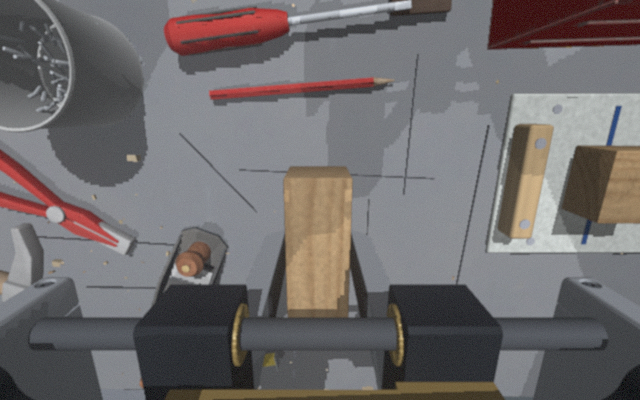

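Batten held, about 3 mm forward of centre (front edge at row 178). On to mark 3.

Call:
step_arm --commands '[[[1.8,40.7,0,0,0,0,0],[1.8,40.7,0,0,0,0,0],[1.8,40.7,0,0,0,0,0],[1.8,40.7,0,0,0,0,0],[1.8,40.7,0,0,0,0,0],[1.8,40.7,0,0,0,0,0],[1.8,40.7,0,0,0,0,0],[1.8,40.7,0,0,0,0,0],[1.8,40.7,0,0,0,0,0],[0,0,0,0,0,0,0],[0,0,35,0,0,0,0],[0,0,35,0,0,0,0],[0,0,15,0,0,0,0],[0,0,0,0,0,0,0],[0,0,0,0,0,0,0]]]'

```text
time: 34.6
tool_pos: [0.6168, 0.0093, 0.2238]
ee_rot: [-3.141, -0.002, 0.023]
wrist_force: [-5.4, 0.8, 13.1]
width: 0.0376
finger_force: 30.0
```

Unexpected 13 N contact; checking.

```bash

python3 - <<'E'
from look import *
s,o=look('w10',[]);print(o['wrist_force'],o['wrist_torque'])
o=robot.get_obs();print(o['wrist_force'],o['tool_pos'])
t=eyes.snapshot('side');save(t,'side3')
a=s['color'];b=cv2.resize(t['color'][60:310,230:520],(464,400));cv2.imwrite('pics/j.png',cv2.resize(np.hstack([a[:, :],b]),(800,290))[:,:,::-1])
E
```

```text
[0.6168 0.0093 0.2238] [-3.1414 -0.0016  0.0234] 34.6
mask 0.96 [315.6, 241.1] [0.6116 0.0085] [0.1035 0.0423] long axis 3.1334350982200956
mask 0.91 [139.9, 240.2] [0.6124 0.1235] [0.0855 0.081 ] long axis 1.6771771370456865
mask 0.81 [614.0, 220.1] [ 0.6327 -0.1722] [0.0413 0.1247] long axis 0.3015456000259005
mask 0.75 [488.5, 216.7] [ 0.6252 -0.0967] [0.1143 0.0566] long axis 3.082287559471886
[-5.3964  0.8187 13.1055] [0.093  1.1755 0.0107]
[-6.5717 -0.3826 12.0669] [0.6168 0.0094 0.2238]
```

View pics/j.png

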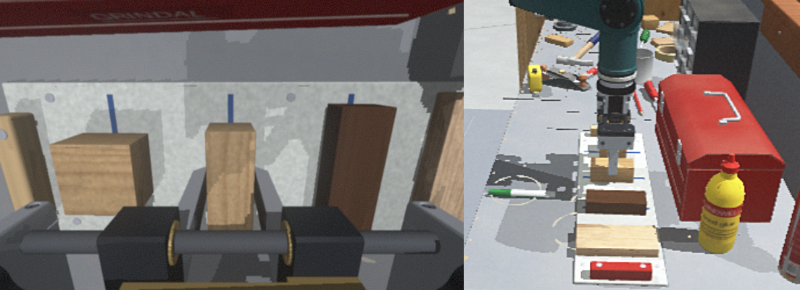

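The batten seems already to be on the board (gripped slightly higher than intended). Ease up a touch and release.

Call:
step_arm --commands '[[[0,0,-1.5,0,0,0,0],[0,0,0,0,0,0,0]]]'

```text
time: 35.0
tool_pos: [0.6169, 0.0093, 0.2238]
ee_rot: [-3.141, -0.002, 0.023]
wrist_force: [-4.1, 0.6, 8.4]
width: 0.0379
finger_force: 30.0
```

Call:
step_arm --commands '[[[0,0,-2,0,0,0,0],[0,0,0,0,0,0,0],[0,0,0,0,0,0,70],[0,0,0,0,0,0,70],[0,0,0,0,0,0,70],[0,0,-40,0,0,0,70],[0,0,-50,0,0,0,70],[0,0,-50,0,0,0,70],[0,0,-40,0,0,0,70],[-50,0,0,0,0,0,70],[-50,0,0,0,0,0,70],[-40,0,0,0,0,0,70],[0,0,0,0,0,0,70],[0,0,0,0,0,0,70]]]'

```text
time: 36.75
tool_pos: [0.4772, 0.0051, 0.4034]
ee_rot: [3.141, -0.001, 0.021]
wrist_force: [0.4, 0.0, 0.3]
width: 0.0701
finger_force: 0.0
```

```bash

python3 - <<'E'
from look import *
s,o=look('w11',['offcut_90','mark_1'])
t=eyes.snapshot('side');b=cv2.resize(t['color'][140:300,280:440],(400,400))
cv2.imwrite('pics/j2.png',cv2.resize(np.hstack([s['color'],b]),(800,308))[:,:,::-1])
E
```

```text
[0.4772 0.0051 0.4034] [ 3.1414 -0.0012  0.0214] 36.75
offcut_90 0.83 [414.1, 50.3] [ 0.6229 -0.097   0.019 ]
offcut_90 0.63 [215.0, 47.1] [0.6216 0.1182 0.019 ]
offcut_90 0.55 [508.7, 53.2] [ 0.6222 -0.1999  0.019 ]
mask 0.87 [211.9, 47.0] [0.622  0.1189] [0.0752 0.0696] long axis 1.5914050626523224
mask 0.79 [314.0, 47.3] [0.6194 0.0086] [0.0976 0.0404] long axis 0.0021993235875389563
mask 0.62 [508.2, 58.0] [ 0.6122 -0.2022] [0.1273 0.0734] long axis 0.028994123014169867
mask 0.6 [411.0, 53.2] [ 0.6178 -0.0974] [0.1081 0.0498] long axis 0.0014668026655855644
```

View pics/j2.png

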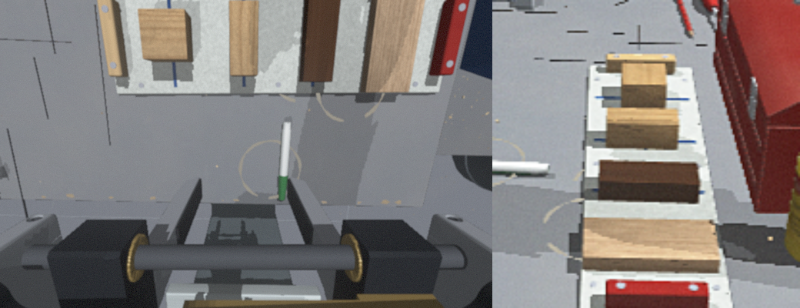

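All four pieces lie flat, in a row, on their crosses from wood end block to red. Handing in.

```bash
python3 -c "
from bench import robot
print(robot.close_job())"
```

```text
the job is handed in; nothing more can be done
None
```

I laid the four offcuts flat on their crosses, longest next to the red block and shortest next to the bare wood block, released them and handed the job in. The last pictures put each one within about 5 mm of its cross, but no verdict came back. The 90 mm batten met the board sooner than expected, with about 13 N at the wrist, before I released it.

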